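# Put the island's clutter where it belongs

## Robot

A 7-joint arm with a two-finger parallel gripper is mounted at the origin on a cart in front of the work surface, level with it; the furniture and walls round the work are solid. World frame = base frame: x ahead of the robot, y to its left, z up, the work surface at z = 0. Lengths are in m, angles in rad, forces in N, time in s.
With the tool pointing down it reaches from about 0.425 to 1.025 m from the base axis. Payload 9.4 kg.
Tool frame: the origin (TCP) lies between the finger pads; the fingertips stand 11 mm ahead of it and the grasp point (between the pads) lies 8 mm behind it (tip_reach is the distance from the TCP to the fingertips, in m); z points along the fingers, y is the line along which they close (so a half turn about z gives the same grasp; the last joint's range is limited). The gripper opens to 93 mm and grips with 3 to 60 N. Pads are 15 mm wide; open, the fingers measure 128 mm over their backs; the gripper's body (75 mm by 188 mm) begins 65 mm behind the grasp point.
Start: joints at [-1.411, 0.599, -0.003, 1.599, 0.002, 0.943, -0.08], TCP at [0.17, 0.705, 0.23] pointing down, gripper open.
Joint ranges: [-2.57, 2.57], [-0.35, 1.97], [-1.29, 1.29], [0.11, 2.56], [-1.05, 4.19], [0.11, 1.86], [-2.63, 2.63]. Speed limits (rad/s): [2.22, 2.22, 3.01, 3.01, 3.14, 3.14, 3.14].

## Interface

Orientations are given as a rotation vector (axis times angle).
In Python, from cell import * gives the robot as it stands.
- The arm moves only by the tool jog_arm, never from a script. Its argument "steps" is a list of rows, each a list of 7 numbers: the shift along the world's x, y, z in units of 50 mm (1.0 is 50 mm), then the turn, a rotation vector about the world's x, y, z in units of 5 degrees (1.0 is 5 degrees), then the gripper command: -1 is shut, 1 is fully open, values between are in proportion. A call has 1 to 12 rows; each row shifts and turns the commanded pose from where the row before left it; what a row does not reach is not made up. A row lasts 1/8 s, in which the tool goes at most 62.5 mm and 10.7 degrees, less where a joint would pass 70% of its speed; a pose out of reach is approached as far as the arm can. A call is refused whole if a number of a shift passes 1 or a number of a turn 1, either way. A call with a gripper value outside its range is refused whole. The fingers move at their own pace and stop on an object; "newtons" is the grip in N (left out, the last holds). Time passes only in rows, so rows that do not move let the fingers close. It gives the time, the measured TCP pose, the force, the opening and the grip force at its end, in the units of the state.
- read_state(): the state, without advancing time (a new reading comes with each control period).
- get_image(name): name is "scene" or "top" or "wrist"; returns a dict with "image" (480x640x3 uint8, blue, green, red), "camera_matrix" (3x3 intrinsics, pixels), "extrinsics" (4x4, takes a point from camera to world coordinates). Camera axes: x right, y up, looking along -z (the intrinsics and any distortion apply to the point x, -y, -z); pixel columns grow to the right and rows downward; lengths in m; the calibration is good to about 2 mm. A picture is of the moment at which its call begins. There is no depth.
- job_done(): hands the job in; it is judged then, once.
The state is a dict: "time": time; "joints": joint angles; "joint_vel": joint speeds; "effort": joint torques, N m; "tcp_pos": TCP position; "tcp_rot": TCP orientation; "ft_force": force on the tool from outside, world axes, zero at the start; "wrist_torque": the same for the moment, N m; "finger_gap": finger opening in m; "gripper_force": force on a finger pad.
Only numpy, scipy, OpenCV 4.12 (cv2) and the standard library are available. Lean on these libraries where they do the work, as an engineer would, in place of code of your own. Each camera call takes 0.05 s, during which the arm holds its last target. There are 200 camera calls.

## Task

Sort the things left at the front of the island: stand the two spice jars upright in the wooden rack, one in each bay, put the lemon and the garlic in the pale wooden crate, both on its floor, and lay the pink clothes peg flat in the blue tray. Set each thing down rather than dropping it, and leave the tealight and the teaspoon where they are.

Things in the scene. Friction and masses are not known exactly. Their poses are not given: they have to be found in the camera images.
- jar_green_center (a point): spice jar with a red cap whose label and cap top are green; about 45 mm across and 106 mm tall, standing upright, loose, 0.11 kg. The point is its centre, half-way up (53 mm above its foot); z points up its axis. The round cap, 45 mm in diameter, spans from 32 to 53 mm above the point and can be gripped from any side
- jar_brown_center (a point): spice jar with a red cap whose label is brown and red and whose cap top is red and beige; about 45 mm across and 106 mm tall, standing upright, loose, 0.11 kg. The point is its centre, half-way up (53 mm above its foot); z points up its axis. The round cap, 45 mm in diameter, spans from 32 to 53 mm above the point and can be gripped from any side
- lemon_center (a point): yellow lemon lying on its side, loose, 83 mm long (its x axis), 58 mm wide (its y axis) and 58 mm high, 0.13 kg; the point is its centre, 29 mm above what it lies on. Best gripped across its y axis. (Another lemon, on the chopping board far to the right, is not meant)
- garlic_center (a point): pale pinkish garlic bulb, loose, 53 mm across, 52 mm high including its pointed top, 0.04 kg; the point is half-way up, 26 mm above its foot; widest a little below the point
- peg_center (a point): pink clothes peg (bag clip) lying flat, loose, 72 mm long (its y axis), 15 mm wide (its x axis), 12 mm high, 0.02 kg; the point is its centre, 6 mm above its underside
- rack: brown wooden spice rack, fixed: an open-topped low box 74 mm (x) by 140 mm (y) by 30 mm high with 6 mm walls and floor and one 6 mm wall across its middle that makes two equal bays side by side along its y axis, bay centres at y = +33.5 and -33.5 mm, each about 62 mm (x) by 61 mm (y) inside; origin at the centre of its underside, z up
- crate: pale wooden produce crate, open-topped, fixed: 132 mm (x) by 200 mm (y) by 45 mm high, walls and floor 6 mm, inside 120 by 188 mm; origin at the centre of its underside, z up
- tray: shallow square blue tray, fixed: 120 by 120 mm, rim 18 mm high, walls and floor 4 mm, inside 112 by 112 mm; origin at the centre of its underside, z up
- tealight_center (a point): small tealight candle in a metal cup, loose bystander, 38 mm across and 15 mm high; the point is its centre, 7.5 mm above the worktop
- teaspoon_center (a point): metal teaspoon near the trays, loose bystander, 130 mm long (its x axis), 27 mm wide, 11 mm high; the point is its centre, 5.5 mm above the worktop
Mind the look-alikes: they are no part of the job. What is shaped like the part that bears garlic_center but green or orange is not meant.

How it is judged:
By the outcome, as a careful person would: the job done as asked, in the order asked, and still so for the second after the job is handed in, with the robot touching nothing.
It also fails if it takes over 128 s, if anything falls off the work surface, if the arm or the gripper's body presses on something with over 40 N, if the wrist force passes 120 N, or if a joint passes its speed limit or range.

## Working session

There is one attempt and no reset: what is moved stays moved. The work goes in short steps, Python scripts to look and compute and a tool call to move; the robot and the scene stay as the last step left them, time stands still between calls to the robot, and variables do not carry over. Pictures are saved under pics/ and viewed, at most 14 in all, crops included, and the job is handed in when it is done.

Besides the shell and the picture viewer there is one more tool, called after "Call:" as name(argument=value, ...), one argument or row to a line, values as JSON. jog_arm: Moves the arm, as the interface text tells. Its arguments: {"type":"object","properties":{"steps":{"type":"array"},"newtons":{"type":"number"}},"required":["steps"]}

```bash
mkdir -p pics; ls
python3 - <<'E'
from cell import *
import cv2
s=read_state();print({k:s[k] for k in('time','tcp_pos','tcp_rot','finger_gap','ft_force')})
for n in("scene","top"):
    d=get_image(n);cv2.imwrite(f"pics/{n}0.png",d["image"]);print(n,d["camera_matrix"],d["extrinsics"],[k for k in d])
E
```

```text
pics
{'time': 0.0, 'tcp_pos': array([0.16994459, 0.70430895, 0.22874737]), 'tcp_rot': array([-3.70991439e-01, -3.11952622e+00,  2.48373248e-03]), 'finger_gap': 0.09260194133156262, 'ft_force': array([-0.01770764,  0.5521151 , -0.09783359])}
scene [[494.59706842   0.         311.0338663 ]
 [  0.         494.59706842 247.00796757]
 [  0.           0.           1.        ]] [[ 0.92067339  0.24328426 -0.30524299  0.13071486]
 [-0.38989286  0.61034414 -0.68953868 -0.7331097 ]
 [ 0.01854936  0.75385198  0.6567824   0.77831946]
 [ 0.          0.          0.          1.        ]] ['image', 'camera_matrix', 'extrinsics']
top [[440.55425554   0.         325.5865907 ]
 [  0.         440.55425554 245.70977676]
 [  0.           0.           1.        ]] [[-0.09278452  0.97084962 -0.22100236  0.27650802]
 [-0.99566794 -0.09181315  0.01468677  0.00452395]
 [-0.00603228  0.22140767  0.97516268  0.940074  ]
 [ 0.          0.          0.          1.        ]] ['image', 'camera_matrix', 'extrinsics']
```

View pics/scene0.png

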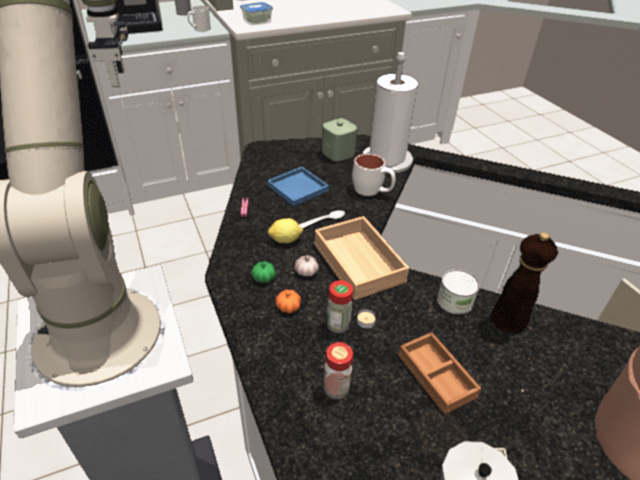

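View pics/top0.png

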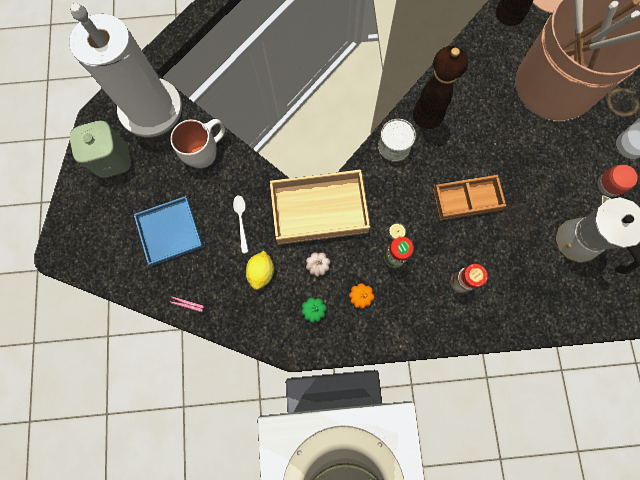

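The top view shows these pixels:
- Green-cap jar (401,248) and brown jar (474,276), with the rack at (470,197).
- Lemon (260,270), with the crate at (320,206).
- Peg (187,304), with the tray at (168,230).

There are three garlic-shaped things: pale pink (317,264), green (314,310) and orange (362,295). The pale one fits the description. I'll confirm it in an enlarged crop.

```bash
cat > h.py <<'E'
from cell import *
import cv2, numpy as np
def w2p(d,P):
    E=d["extrinsics"];c=(np.atleast_2d(P)-E[:3,3])@E[:3,:3];K=d["camera_matrix"]
    return np.c_[K[0,2]+K[0,0]*c[:,0]/-c[:,2],K[1,2]+K[1,1]*-c[:,1]/-c[:,2]]
def p2w(d,uv,z):
    K=d["camera_matrix"];E=d["extrinsics"];u,v=uv
    r=E[:3,:3]@np.array([(u-K[0,2])/K[0,0],-(v-K[1,2])/K[1,1],-1]);o=E[:3,3]
    return o+r*(z-o[2])/r[2]
def blob(d,lo,hi,win):
    """HSV mask in window -> centroid, minAreaRect, area"""
    x0,y0,x1,y1=win;m=np.zeros(d["image"].shape[:2],np.uint8)
    h=cv2.cvtColor(d["image"],cv2.COLOR_BGR2HSV)
    m[y0:y1,x0:x1]=cv2.inRange(h,np.array(lo),np.array(hi))[y0:y1,x0:x1]
    cs=cv2.findContours(m,cv2.RETR_EXTERNAL,cv2.CHAIN_APPROX_NONE)[0]
    c=max(cs,key=cv2.contourArea);M=cv2.moments(c)
    return (M['m10']/M['m00'],M['m01']/M['m00']),cv2.minAreaRect(c),c
E
python3 - <<'E'
from h import *
d=get_image("top")
c=d["image"][160:350,130:510];cv2.imwrite("pics/crop1.png",cv2.resize(c,None,fx=2.1,fy=2.1,interpolation=cv2.INTER_CUBIC))
B=dict(lemon=((20,120,90),(32,255,255),(235,240,285,300),.029),garlic=((0,5,110),(179,90,255),(300,247,335,280),.022),
 peg=((140,60,80),(179,255,255),(160,285,215,320),.008),tray=((95,100,50),(125,255,255),(125,190,210,270),.012),
 crate=((8,40,120),(28,200,255),(265,165,375,248),.045),rack=((5,90,60),(20,255,255),(430,170,510,225),.03))
for n,(lo,hi,w,z) in B.items():
    ce,r,co=blob(d,lo,hi,w)
    print(n,np.round(ce,1),"area",cv2.contourArea(co),np.round(p2w(d,ce,z)[:2],4),"box",[np.round(p2w(d,p,z)[:2],3).tolist() for p in cv2.boxPoints(r)])
for n,w in dict(green=(385,230,418,262),brown=(460,260,492,292)).items():
    h=cv2.cvtColor(d["image"],cv2.COLOR_BGR2HSV)
    x0,y0,x1,y1=w;s=h[y0:y1,x0:x1];m=((s[...,1]>110)&(s[...,2]>110)).astype(np.uint8)*255
    co=max(cv2.findContours(m,0,1)[0],key=cv2.contourArea);b=cv2.boundingRect(co);(e,ax,an)=cv2.fitEllipse(co)
    e=(e[0]+x0,e[1]+y0);print(n,b,np.round(e,1),np.round(ax,1),p2w(d,e,.104)[:2].round(4))
s=get_image("scene");E=None
E
```

```text
lemon [259.1 270. ] area 755.0 [0.4442 0.1343] box [[0.464, 0.177], [0.488, 0.118], [0.424, 0.092], [0.401, 0.15]]
garlic [317.4 263.3] area 379.0 [0.4482 0.0114] box [[0.455, 0.045], [0.483, 0.005], [0.443, -0.022], [0.415, 0.018]]
peg [188.5 304.5] area 173.0 [0.3884 0.2903] box [[0.397, 0.332], [0.411, 0.327], [0.384, 0.258], [0.369, 0.263]]
tray [167.8 230.5] area 3006.0 [0.5531 0.3301] box [[0.597, 0.412], [0.631, 0.288], [0.51, 0.251], [0.478, 0.373]]
crate [318.7 204.3] area 5447.0 [ 0.5707 -0.0029] box [[0.635, 0.101], [0.643, -0.104], [0.509, -0.105], [0.502, 0.094]]
rack [468.9 196.9] area 2338.5 [ 0.5616 -0.3288] box [[0.597, -0.253], [0.61, -0.407], [0.528, -0.405], [0.515, -0.254]]
green (4, 6, 25, 23) [401.4 247.4] [22.  23.2] [ 0.4488 -0.1544]
brown (3, 4, 25, 23) [475.4 274.8] [21.4 23.9] [ 0.3822 -0.2881]
```

View pics/crop1.png

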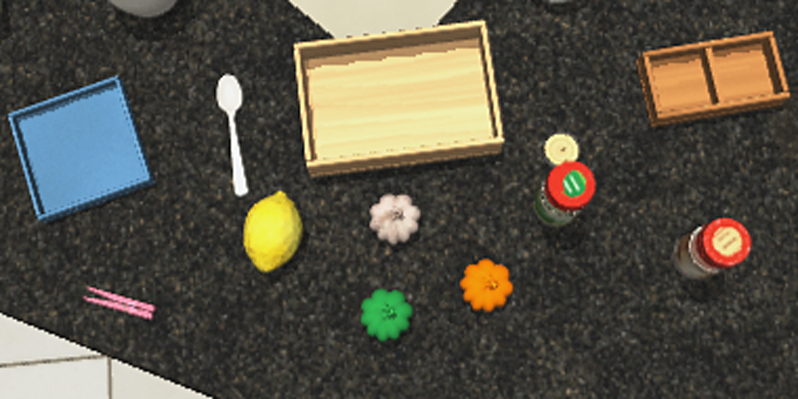

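The crop confirms the pale pink bulb (crop 395,218) as the garlic. The green and orange bulbs are look-alikes. Next I'll refine all poses with silhouette fits over both views.

```bash
cat > fit.py <<'E'
from h import *
from scipy.optimize import minimize
def box(x,y,h): return np.array([[a,b,c] for a in(-x/2,x/2) for b in(-y/2,y/2) for c in(0,h)])
t=np.linspace(0,2*np.pi,40);U=np.array([[np.cos(a)*np.cos(b),np.sin(a)*np.cos(b),np.sin(b)] for a in t for b in np.linspace(-1.57,1.57,15)])
def fit(views,P,x0,yaw=True):
    """views: (image dict, contour); P: model points; fit x,y,yaw on hull IoU"""
    S=4;ms=[]
    for d,co in views:
        m=np.zeros((480*S//2,640*S//2),np.uint8);cv2.fillPoly(m,[np.int32((cv2.convexHull(co)[:,0]+0.0)*S/2)],1);ms.append(m)
    def cost(q):
        a=q[2] if yaw else 0;c,s=np.cos(a),np.sin(a);R=np.array([[c,-s,0],[s,c,0],[0,0,1]])
        W=P@R.T+[q[0],q[1],0];r=0
        for (d,_),m in zip(views,ms):
            h=cv2.convexHull(np.float32(w2p(d,W)*S/2));n=np.zeros_like(m);cv2.fillPoly(n,[np.int32(np.round(h*16))],1,shift=4)
            r+=1-(m&n).sum()/(m|n).sum()
        return r/len(ms)
    x0=np.array(x0,float);sim=np.array([x0,x0+[.01,0,0],x0+[0,.01,0],x0+[0,0,.2]])
    o=minimize(cost,x0,method="Nelder-Mead",options=dict(initial_simplex=sim,xatol=1e-4,fatol=1e-4))
    return o.x.round(4),round(o.fun,3)
E
python3 - <<'E'
from fit import *
T=get_image("top");S=get_image("scene")
C=dict(
lemon=((20,120,90),(32,255,255),(235,240,285,300),(262,212,305,248),U*[.0415,.029,.029]+[0,0,.029],(.444,.134,1.9),True),
garlic=((0,5,110),(179,90,255),(300,247,335,280),(290,250,322,280),U*[.0265,.0265,.024]+[0,0,.024],(.448,.011,0),False),
peg=((140,60,80),(179,255,255),(160,285,215,320),(235,193,255,220),box(.015,.072,.012),(.388,.29,-.37),True),
tray=((95,100,50),(125,255,255),(125,190,210,270),(260,160,335,208),box(.12,.12,.018),(.553,.33,-.27),True),
crate=((8,40,120),(28,200,255),(265,165,375,248),(310,213,412,300),box(.132,.2,.045),(.57,-.003,.03),True),
rack=((5,90,60),(20,255,255),(430,170,510,225),(395,330,482,412),box(.074,.14,.03),(.561,-.329,.1),True))
for n,(lo,hi,w1,w2,P,x0,yw) in C.items():
    v=[(T,blob(T,lo,hi,w1)[2]),(S,blob(S,lo,hi,w2)[2])]
    print(n,*[fit(q,P,x0,yw) for q in(v,v[:1],v[1:])])
cyl=np.array([[.0225*np.cos(a),.0225*np.sin(a),z] for a in t for z in(.085,.106)])
for n,w1,w2,x0 in(("green",(385,230,418,262),(325,278,358,304),(.449,-.154,0)),("brown",(460,260,492,292),(322,340,358,370),(.382,-.288,0))):
    v=[]
    for d,w in((T,w1),(S,w2)):
        h=cv2.cvtColor(d["image"],cv2.COLOR_BGR2HSV);x,y,X,Y=w;m=np.zeros(h.shape[:2],np.uint8)
        m[y:Y,x:X]=((h[...,1]>110)&(h[...,2]>90)&((h[...,0]<8)|(h[...,0]>170)))[y:Y,x:X]
        v.append((d,max(cv2.findContours(m,0,1)[0],key=cv2.contourArea)))
    print(n,*[fit(q,cyl,x0,False) for q in(v,v[:1],v[1:])])
for n,p,z in(("tealight",(397.5,231),.01),("mill base",(430,120),0),("pot",(397,132),.06),("moka",(570,250),0),("spoon end",(245,251),.005),("edge",(293,370),0),("orange",(362,295),.025),("mug",(197,160),0)): print(n,p2w(T,p,z).round(3))
E
```

```text
lemon (array([0.4451, 0.1337, 2.9391]), np.float64(0.077)) (array([0.4446, 0.1336, 2.9657]), np.float64(0.092)) (array([0.4447, 0.1342, 3.0331]), np.float64(0.055))
garlic (array([0.4486, 0.0096, 0.0793]), np.float64(0.154)) (array([0.4488, 0.0117, 0.0259]), np.float64(0.141)) (array([0.4484, 0.008 , 0.0244]), np.float64(0.164))
peg (array([ 0.3905,  0.2948, -0.3781]), np.float64(0.115)) (array([ 0.3904,  0.2953, -0.3783]), np.float64(0.086)) (array([ 0.3909,  0.2933, -0.3683]), np.float64(0.143))
tray (array([0.5547, 0.3299, 0.2538]), np.float64(0.023)) (array([0.5546, 0.3304, 0.2616]), np.float64(0.016)) (array([0.5544, 0.3287, 0.2664]), np.float64(0.027))
crate (array([ 0.5748, -0.0034,  0.0384]), np.float64(0.04)) (array([ 0.5793, -0.0031,  0.0348]), np.float64(0.07)) (array([ 0.5749, -0.0038,  0.0382]), np.float64(0.008))
rack (array([ 0.5664, -0.3338,  0.0768]), np.float64(0.026)) (array([ 0.5659, -0.3332,  0.0879]), np.float64(0.013)) (array([ 0.5666, -0.3359,  0.0898]), np.float64(0.031))
green (array([ 0.4501, -0.1553,  0.1076]), np.float64(0.068)) (array([ 0.4495, -0.155 ,  0.0812]), np.float64(0.072)) (array([ 0.4499, -0.1561,  0.0423]), np.float64(0.048))
brown (array([ 0.383 , -0.2884, -0.0072]), np.float64(0.086)) (array([ 0.3822, -0.2883,  0.0272]), np.float64(0.064)) (array([ 0.3838, -0.2892,  0.1532]), np.float64(0.084))
tealight [ 0.505 -0.169  0.01 ]
mill base [ 0.766 -0.28   0.   ]
pot [ 0.714 -0.187  0.06 ]
moka [ 0.43  -0.538  0.   ]
spoon end [0.493 0.166 0.005]
edge [0.235 0.081 0.   ]
orange [ 0.372 -0.075  0.025]
mug [0.718 0.265 0.   ]
```

The fits agree across both views to about 2 mm. Now I'll move to above the green jar, closing along the rack's x axis.

Call:
jog_arm(
  steps=[
    [0.8,-0.8,0,0,0,-1,1],
    [0.8,-0.8,0,0,0,-1,1],
    [0.8,-0.8,0,0,0,-1,1],
    [0.8,-0.8,0,0,0,-1,1],
    [0.8,-0.8,0,0,0,-1,1],
    [0.8,-0.8,0,0,0,-1,1],
    [0.8,-0.8,0,0,0,-1,1],
    [0,-1,0,0,0,-1,1],
    [0,-1,0,0,0,-1,1],
    [0,-1,0,0,0,-1,1],
    [0,-1,0,0,0,-1,1],
    [0,-1,0,0,0,-1,1],
  ],
  newtons=20,
)

```text
time: 1.8
tcp_pos: [0.45, 0.1733, 0.2298]
tcp_rot: [1.884, 2.513, 0.001]
ft_force: [0.4, -0.5, 0.6]
finger_gap: 0.0929
gripper_force: 0.0
```

Call:
jog_arm(
  steps=[
    [0,-1,0,0,0,-1,1],
    [0,-1,0,0,0,-1,1],
    [0,-1,0,0,0,-0.3,1],
    [0,-1,0,0,0,0,1],
    [0,-1,0,0,0,0,1],
    [0,-1,-0.8,0,0,0,1],
    [0,-0.6,-0.8,0,0,0,1],
    [0,0,0,0,0,0,1],
    [0,0,0,0,0,0,1],
  ],
)

```text
time: 2.92
tcp_pos: [0.4502, -0.1536, 0.151]
tcp_rot: [-2.124, -2.315, -0.0]
ft_force: [0.2, -0.9, -0.2]
finger_gap: 0.0932
gripper_force: 0.0
```

Call:
jog_arm(
  steps=[
    [0,-0.03,-0.5,0,0,0,1],
    [0,0,-0.5,0,0,0,1],
    [0,0,-0.27,0,0,0,1],
    [0,0,0,0,0,0,1],
    [0,0,0,0,0,0,-0.3],
    [0,0,0,0,0,0,-0.3],
    [0,0,0,0,0,0,-0.3],
    [0,0,0,0,0,0,-0.3],
    [0,0,0,0,0,0,-0.3],
    [0,0,0,0,0,0,-0.3],
  ],
)

```text
time: 4.18
tcp_pos: [0.4501, -0.1556, 0.0871]
tcp_rot: [2.124, 2.315, -0.0]
ft_force: [-0.4, 0.6, 0.8]
finger_gap: 0.0442
gripper_force: 20.0
```

Call:
jog_arm(
  steps=[
    [0,0,0.3,0,0,0,-0.3],
    [0,0,0.6,0,0,0,-0.3],
    [0,0,0.6,0,0,0,-0.3],
    [0.2,-0.4,0,0,0,0,-0.3],
    [0.4,-0.7,0,0,0,0,-0.3],
    [0.4,-0.7,0,0,0,0,-0.3],
    [0.4,-0.7,0,0,0,0,-0.3],
    [0.4,-0.7,0,0,0,0,-0.3],
    [0.4,-0.7,0,0,0,0,-0.3],
    [0.18,-0.34,0,0,0,0,-0.3],
    [0,0,0,0,0,0,-0.3],
    [0,0,0,0,0,0,-0.3],
  ],
)

```text
time: 5.68
tcp_pos: [0.5685, -0.3665, 0.1616]
tcp_rot: [-2.123, -2.314, -0.0]
ft_force: [-0.2, -0.0, -0.7]
finger_gap: 0.0446
gripper_force: 20.0
```

Run:
```python
from h import *
s=read_state();print(s["tcp_pos"],s["finger_gap"],s["ft_force"])
d=get_image("top");e=get_image("wrist")
cv2.imwrite("pics/p2.png",np.hstack([cv2.resize(d["image"][110:310,370:570],(400,400),interpolation=2),cv2.resize(e["image"],(400,300))[0:300].copy() if 0 else cv2.copyMakeBorder(cv2.resize(e["image"],(400,300)),0,100,0,0,0)]))
```

```text
[ 0.56845527 -0.36649199  0.16161856] 0.044572682936006386 [-0.23910023 -0.01355848 -0.67849784]
```

View pics/p2.png

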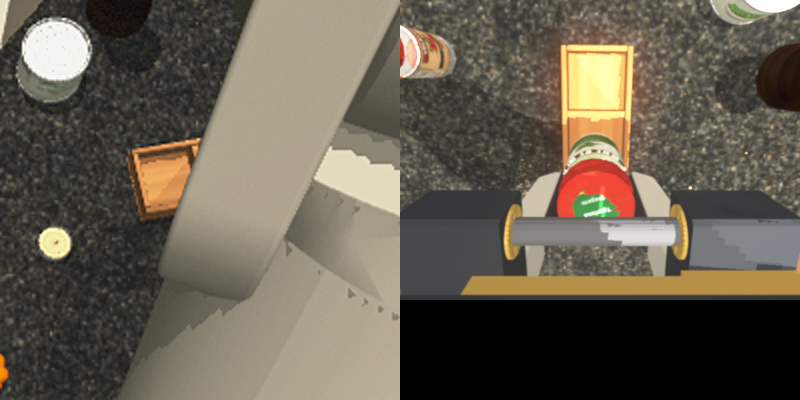

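The picture shows the jar in the gripper at wrist-view (595,195), lined up over the rack's near bay. The tealight at (54,243) hasn't moved. I'll lower now.

Call:
jog_arm(
  steps=[
    [0,0,-0.5,0,0,0,-0.3],
    [0,0,-0.5,0,0,0,-0.3],
    [0,0,-0.2,0,0,0,-0.3],
    [0,0,-0.1,0,0,0,-0.3],
    [0,0,-0.04,0,0,0,-0.3],
    [0,0,0,0,0,0,-0.3],
  ],
)

```text
time: 6.52
tcp_pos: [0.5693, -0.3677, 0.0956]
tcp_rot: [2.123, 2.314, 0.0]
ft_force: [0.2, 0.2, -1.7]
finger_gap: 0.0442
gripper_force: 20.0
```

Call:
jog_arm(
  steps=[
    [0,0,-0.02,0,0,0,-0.3],
    [0,0,-0.02,0,0,0,-0.3],
    [0,0,0,0,0,0,-0.3],
    [0,0,0,0,0,0,-0.3],
  ],
)

```text
time: 7.02
tcp_pos: [0.5692, -0.3676, 0.0932]
tcp_rot: [2.124, 2.315, 0.0]
ft_force: [0.2, 0.3, 0.2]
finger_gap: 0.0439
gripper_force: 20.0
```

Call:
jog_arm(
  steps=[
    [0,0,-0.02,0,0,0,-0.3],
    [0,0,0,0,0,0,-0.3],
    [0,0,0,0,0,0,0.2],
    [0,0,0,0,0,0,0.5],
    [0,0,0,0,0,0,0.5],
    [0,0,0,0,0,0,0.5],
  ],
)

```text
time: 7.78
tcp_pos: [0.5691, -0.3675, 0.0919]
tcp_rot: [-2.124, -2.315, 0.0]
ft_force: [0.9, 0.5, 0.7]
finger_gap: 0.0696
gripper_force: 0.0
```

Call:
jog_arm(
  steps=[
    [0,0,0.3,0,0,0,0.5],
    [0,0,0.6,0,0,0,0.5],
    [0,0,0.6,0,0,0,0.5],
    [-0.7,0.3,0,0,0,0,0.8],
    [-0.7,0.3,0,0,0,0,1],
    [-0.7,0.3,0,0,0,0,1],
    [-0.7,0.3,0,0,0,0,1],
    [-0.7,0.3,0,0,0,0,1],
    [-0.22,0.08,0,0,0,0,1],
    [0,0,0,0,0,0,1],
    [0,0,0,0,0,0,1],
  ],
)

```text
time: 9.15
tcp_pos: [0.3847, -0.2893, 0.1674]
tcp_rot: [2.122, 2.314, 0.0]
ft_force: [0.9, 0.4, -0.3]
finger_gap: 0.0928
gripper_force: 0.0
```

Run:
```python
from h import *
e=get_image("wrist");d=get_image("scene")
cv2.imwrite("pics/p3.png",np.hstack([cv2.resize(d["image"][250:450,300:500],(400,400),interpolation=2),cv2.copyMakeBorder(cv2.resize(e["image"],(400,300)),0,100,0,0,0)]))
```

```text
(no output)
```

View pics/p3.png

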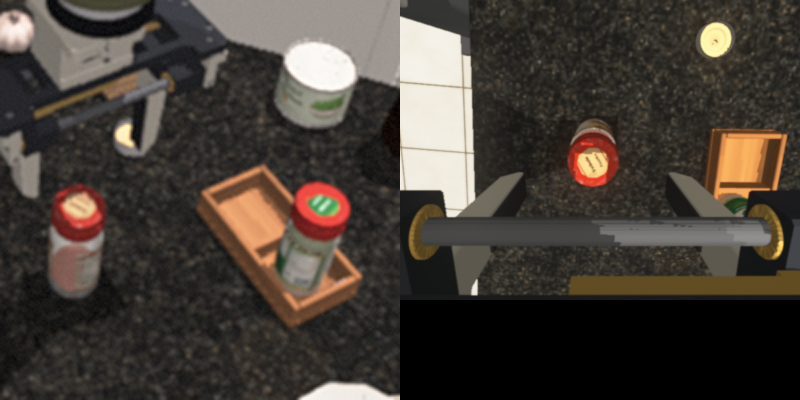

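The scene view shows the green jar standing upright in its bay at (315,240). In the wrist view the brown jar's cap (593,155) is centred between the fingers. I'll descend and grip it.

Call:
jog_arm(
  steps=[
    [-0.02,0.02,-0.6,0,0,0,1],
    [0,0,-0.6,0,0,0,1],
    [0,0,-0.4,0,0,0,1],
    [0,0,0,0,0,0,1],
    [0,0,0,0,0,0,-0.3],
    [0,0,0,0,0,0,-0.3],
    [0,0,0,0,0,0,-0.3],
    [0,0,0,0,0,0,-0.3],
    [0,0,0,0,0,0,-0.3],
    [0,0,0,0,0,0,-0.3],
  ],
)

```text
time: 10.5
tcp_pos: [0.3822, -0.2875, 0.0872]
tcp_rot: [2.124, 2.315, 0.0]
ft_force: [0.3, 0.4, 1.8]
finger_gap: 0.0441
gripper_force: 20.0
```

Call:
jog_arm(
  steps=[
    [0,0,0.3,0,0,0,-0.3],
    [0,0,0.6,0,0,0,-0.3],
    [0,0,0.6,0,0,0,-0.3],
    [0.3,-0.02,0,0,0,0,-0.3],
    [0.6,-0.04,0,0,0,0,-0.3],
    [0.6,-0.04,0,0,0,0,-0.3],
    [0.6,-0.04,0,0,0,0,-0.3],
    [0.6,-0.04,0,0,0,0,-0.3],
    [0.6,-0.04,0,0,0,0,-0.3],
    [0.32,-0.02,0,0,0,0,-0.3],
    [0,0,0,0,0,0,-0.3],
    [0,0,0,0,0,0,-0.3],
  ],
)

```text
time: 12.0
tcp_pos: [0.5618, -0.2996, 0.1616]
tcp_rot: [-2.124, -2.313, 0.001]
ft_force: [-0.6, -0.5, -2.0]
finger_gap: 0.0438
gripper_force: 20.0
```

Call:
jog_arm(
  steps=[
    [0,0,-0.5,0,0,0,-0.3],
    [0,0,-0.5,0,0,0,-0.3],
    [0,0,-0.2,0,0,0,-0.3],
    [0,0,-0.1,0,0,0,-0.3],
    [0,0,-0.04,0,0,0,-0.3],
    [0,0,-0.02,0,0,0,-0.3],
    [0,0,-0.02,0,0,0,-0.3],
    [0,0,0,0,0,0,-0.3],
    [0,0,0,0,0,0,-0.3],
  ],
)

```text
time: 13.12
tcp_pos: [0.5632, -0.2996, 0.0933]
tcp_rot: [2.123, 2.315, 0.0]
ft_force: [0.4, -0.5, 0.8]
finger_gap: 0.0438
gripper_force: 20.0
```

Call:
jog_arm(
  steps=[
    [0,0,-0.02,0,0,0,-0.3],
    [0,0,0,0,0,0,-0.3],
    [0,0,0,0,0,0,0.2],
    [0,0,0,0,0,0,0.5],
    [0,0,0,0,0,0,0.5],
    [0,0,0,0,0,0,0.5],
  ],
)

```text
time: 13.88
tcp_pos: [0.563, -0.2995, 0.0919]
tcp_rot: [-2.124, -2.315, 0.0]
ft_force: [0.3, -0.3, 0.2]
finger_gap: 0.0697
gripper_force: 0.0
```

Call:
jog_arm(
  steps=[
    [0,0,0.3,0,0,0,0.5],
    [0,0,0.6,0,0,0,0.5],
    [0,0,0.6,0,0,0,0.5],
    [-0.2,0.8,0,0,0,1,0.8],
    [-0.2,0.8,0,0,0,1,1],
    [-0.2,0.8,0,0,0,1,1],
    [-0.2,0.8,0,0,0,1,1],
    [-0.2,0.8,0,0,0,1,1],
    [-0.2,0.8,0,0,0,1,1],
    [-0.2,0.8,0,0,0,1,1],
    [-0.2,0.8,0,0,0,1,1],
    [-0.2,0.8,0,0,0,1,1],
  ],
)

```text
time: 15.38
tcp_pos: [0.4731, 0.0616, 0.1681]
tcp_rot: [1.072, 2.952, 0.001]
ft_force: [1.1, -0.7, 0.1]
finger_gap: 0.093
gripper_force: 0.0
```

Call:
jog_arm(
  steps=[
    [-0.2,0.8,0,0,0,1,1],
    [-0.2,0.5,0,0,0,1,1],
    [-0.16,0.17,0,0,0,1,1],
    [0,0,0,0,0,1,1],
    [0,0,0,0,0,1,1],
    [0,0,0,0,0,1,1],
    [0,0,0,0,0,0.2,1],
    [0,0,-0.4,0,0,0,1],
    [0,0,-0.4,0,0,0,1],
    [0,0,0,0,0,0,1],
    [0,0,0,0,0,0,1],
  ],
)

```text
time: 16.75
tcp_pos: [0.4454, 0.134, 0.1277]
tcp_rot: [0.249, 3.131, 0.0]
ft_force: [0.6, 0.5, -0.1]
finger_gap: 0.0936
gripper_force: 0.0
```

Run:
```python
from h import *
e=get_image("wrist");d=get_image("scene")
cv2.imwrite("pics/p4.png",np.hstack([cv2.resize(d["image"][250:450,300:500],(400,400),interpolation=2),cv2.copyMakeBorder(cv2.resize(e["image"],(400,300)),0,100,0,0,0)]))
```

```text
(no output)
```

View pics/p4.png

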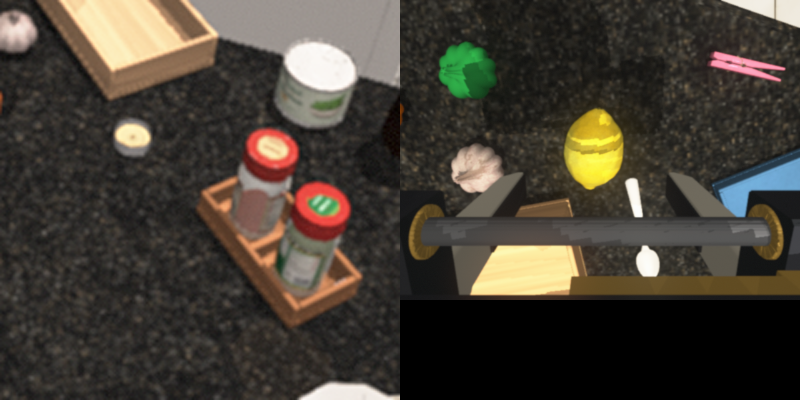

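Both jars stand in their bays. In the wrist view the lemon (595,150) is centred between the fingers and well clear of the spoon (632,182) and the garlic (475,168). I'll grip it.

Call:
jog_arm(
  steps=[
    [0,0,-0.6,0,0,0,1],
    [0,0,-0.6,0,0,0,1],
    [0,0,-0.6,0,0,0,1],
    [0,0,-0.33,0,0,0,1],
    [0,0,0,0,0,0,1],
    [0,0,0,0,0,0,0],
    [0,0,0,0,0,0,0],
    [0,0,0,0,0,0,0],
    [0,0,0,0,0,0,0],
    [0,0,0,0,0,0,0],
  ],
)

```text
time: 18.1
tcp_pos: [0.4451, 0.1337, 0.0209]
tcp_rot: [0.249, 3.131, -0.0]
ft_force: [0.1, -1.5, 6.7]
finger_gap: 0.0548
gripper_force: 19.7
```

Call:
jog_arm(
  steps=[
    [0,0,0.2,0,0,0,0],
    [0,0,0.5,0,0,0,0],
    [0,0,0.6,0,0,0,0],
    [0,0,0.5,0,0,0,0],
    [0.3,-0.25,0,0,0,0.9,0],
    [0.5,-0.4,0,0,0,0.9,0],
    [0.5,-0.4,0,0,0,0,0],
    [0.5,-0.4,0,0,0,0,0],
    [0.5,-0.4,0,0,0,0,0],
    [0.28,-0.29,0,0,0,0,0],
    [0,0,0,0,0,0,0],
    [0,0,0,0,0,0,0],
  ],
)

```text
time: 19.6
tcp_pos: [0.573, 0.0278, 0.1105]
tcp_rot: [-0.0, -3.14, -0.001]
ft_force: [-0.2, 0.0, -1.7]
finger_gap: 0.0548
gripper_force: 19.7
```

Run:
```python
from h import *
e=get_image("wrist");d=get_image("scene")
cv2.imwrite("pics/p5.png",np.hstack([cv2.resize(d["image"][150:350,250:450],(400,400),interpolation=2),cv2.copyMakeBorder(cv2.resize(e["image"],(400,300)),0,100,0,0,0)]))
```

```text
(no output)
```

View pics/p5.png

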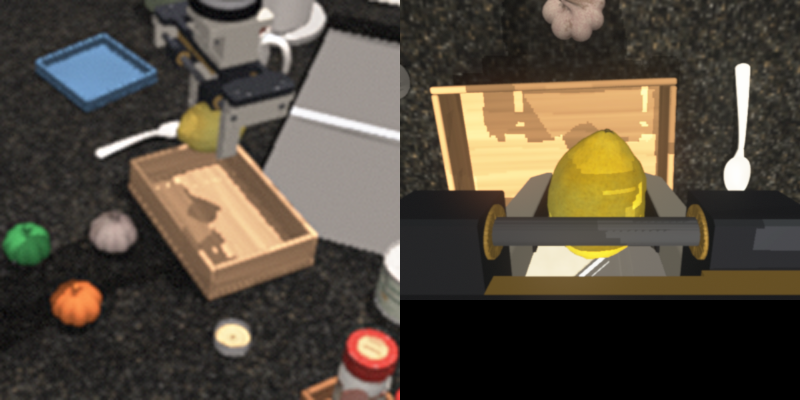

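The lemon is held over the crate. In the wrist view the fingers are inside the rim, which runs from column 432 to 677. I'll lower with a small shift away from the +y wall.

Call:
jog_arm(
  steps=[
    [0.02,-0.08,-0.5,0,0,0,0],
    [0,0,-0.5,0,0,0,0],
    [0,0,-0.4,0,0,0,0],
    [0,0,-0.15,0,0,0,0],
    [0,0,-0.05,0,0,0,0],
    [0,0,-0.03,0,0,0,0],
    [0,0,-0.02,0,0,0,0],
    [0,0,0,0,0,0,0],
    [0,0,0,0,0,0,0],
  ],
)

```text
time: 20.82
tcp_pos: [0.5752, 0.023, 0.0283]
tcp_rot: [0.002, 3.141, 0.0]
ft_force: [-0.2, -0.7, -1.1]
finger_gap: 0.0545
gripper_force: 19.7
```

Call:
jog_arm(
  steps=[
    [0,0,-0.02,0,0,0,0],
    [0,0,-0.02,0,0,0,0],
    [0,0,0,0,0,0,0],
  ],
)

```text
time: 21.2
tcp_pos: [0.5753, 0.023, 0.0269]
tcp_rot: [0.002, 3.141, -0.0]
ft_force: [-1.0, 0.1, 9.7]
finger_gap: 0.0546
gripper_force: 19.8
```

Call:
jog_arm(
  steps=[
    [0,0,0,0,0,0,0.3],
    [0,0,0,0,0,0,0.5],
    [0,0,0,0,0,0,0.5],
    [0,0,0,0,0,0,0.5],
    [0,0,0.4,0,0,0,0.5],
    [0,0,0.6,0,0,0,0.5],
    [0,0,0.6,0,0,0,0.5],
    [0,0,0.4,0,0,0,0.5],
  ],
)

```text
time: 22.2
tcp_pos: [0.5753, 0.0229, 0.1274]
tcp_rot: [0.002, 3.141, 0.0]
ft_force: [0.6, -0.5, -0.8]
finger_gap: 0.0696
gripper_force: 0.0
```

Call:
jog_arm(
  steps=[
    [-0.25,-0.02,0,0,0,-1,0.55],
    [-0.25,-0.02,0,0,0,-1,0.55],
    [-0.25,-0.02,0,0,0,-1,0.55],
    [-0.25,-0.02,0,0,0,-1,0.55],
    [-0.25,-0.02,0,0,0,-1,0.55],
    [-0.25,-0.02,0,0,0,-1,0.55],
    [-0.25,-0.02,0,0,0,-1,0.55],
    [-0.25,-0.03,0,0,0,-1,0.55],
    [-0.25,-0.03,0,0,0,-1,0.55],
    [-0.25,-0.03,0,0,0,-1,0.55],
    [-0.04,-0.02,0,0,0,-1,0.55],
    [0,0,0,0,0,-1,0.55],
  ],
)

```text
time: 23.7
tcp_pos: [0.4478, 0.0104, 0.1262]
tcp_rot: [-1.576, -2.717, -0.0]
ft_force: [-0.4, -0.3, 0.9]
finger_gap: 0.0719
gripper_force: 0.0
```

Run:
```python
from h import *
s=read_state();print(s["tcp_pos"],s["finger_gap"])
e=get_image("wrist");d=get_image("scene");t=get_image("top");print(p2w(t,(314,310),.025))
cv2.imwrite("pics/p6.png",np.hstack([cv2.resize(d["image"][150:350,250:450],(400,400),interpolation=2),cv2.copyMakeBorder(cv2.resize(e["image"],(400,300)),0,100,0,0,0)]))
```

```text
[0.4478148  0.01038978 0.12615049] 0.07191308817606408
[0.35078686 0.02714171 0.025     ]
```

View pics/p6.png

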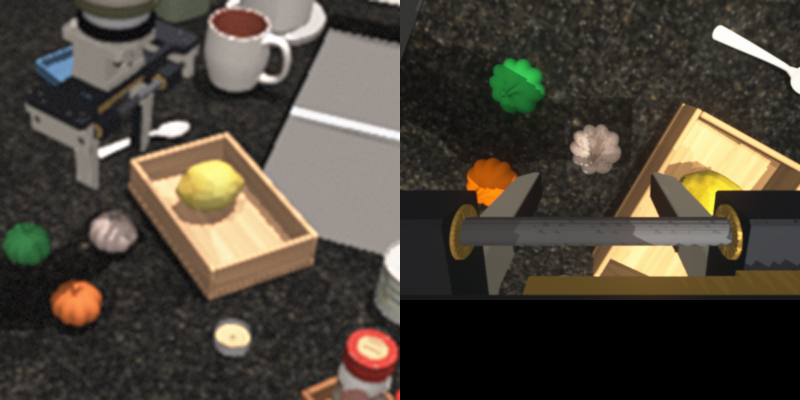

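The lemon is on the crate floor at scene-crop (210,185). The garlic (596,150 in the wrist view) is centred between the fingers, and the green and orange bulbs are clear. I'll descend.

Call:
jog_arm(
  steps=[
    [0.01,0,-0.6,0,0,0,0.55],
    [0,0,-0.6,0,0,0,0.55],
    [0,0,-0.6,0,0,0,0.55],
    [0,0,-0.4,0,0,0,0.55],
    [0,0,0,0,0,0,0.55],
    [0,0,0,0,0,0,-0.1],
    [0,0,0,0,0,0,-0.1],
    [0,0,0,0,0,0,-0.1],
    [0,0,0,0,0,0,-0.1],
    [0,0,0,0,0,0,-0.1],
  ],
  newtons=12,
)

```text
time: 25.1
tcp_pos: [0.4495, 0.0112, 0.0215]
tcp_rot: [-1.571, -2.718, -0.002]
ft_force: [0.9, 0.1, 7.5]
finger_gap: 0.0498
gripper_force: 12.0
```

Call:
jog_arm(
  steps=[
    [0,0,0.2,0,0,0,-0.1],
    [0,0,0.4,0,0,0,-0.1],
    [0,0,0.6,0,0,0,-0.1],
    [0,0,0.5,0,0,0,-0.1],
    [0,0,0,0,0,0,-0.1],
  ],
)

```text
time: 25.72
tcp_pos: [0.45, 0.0115, 0.1076]
tcp_rot: [-1.571, -2.72, -0.004]
ft_force: [0.3, -0.8, -1.6]
finger_gap: 0.0498
gripper_force: 12.0
```

Run:
```python
from h import *
e=get_image("wrist");d=get_image("scene")
cv2.imwrite("pics/p7.png",np.hstack([cv2.resize(d["image"][150:350,250:450],(400,400),interpolation=2),cv2.copyMakeBorder(cv2.resize(e["image"],(400,300)),0,100,0,0,0)]))
```

```text
(no output)
```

View pics/p7.png

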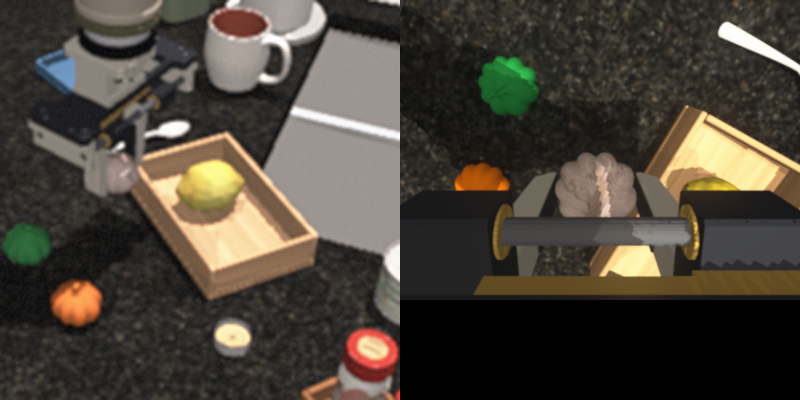

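Call:
jog_arm(
  steps=[
    [0.42,-0.21,0,0,0,-1,-0.1],
    [0.42,-0.21,0,0,0,-1,-0.1],
    [0.42,-0.21,0,0,0,-1,-0.1],
    [0.42,-0.21,0,0,0,-1,-0.1],
    [0.42,-0.21,0,0,0,-1,-0.1],
    [0.42,-0.21,0,0,0,0,-0.1],
    [0,0,0,0,0,0,-0.1],
    [0,0,0,0,0,0,-0.1],
  ],
)

```text
time: 26.82
tcp_pos: [0.5739, -0.0516, 0.1049]
tcp_rot: [-2.121, -2.311, 0.0]
ft_force: [0.2, 0.2, -0.1]
finger_gap: 0.0498
gripper_force: 12.0
```

Call:
jog_arm(
  steps=[
    [0.04,0,-0.5,0,0,0,-0.1],
    [0,0,-0.5,0,0,0,-0.1],
    [0,0,-0.3,0,0,0,-0.1],
    [0,0,-0.1,0,0,0,-0.1],
    [0,0,0,0,0,0,-0.1],
    [0,0,0,0,0,0,-0.1],
  ],
)

```text
time: 27.58
tcp_pos: [0.5776, -0.0519, 0.0365]
tcp_rot: [-2.123, -2.314, -0.003]
ft_force: [0.9, 0.0, 0.0]
finger_gap: 0.0501
gripper_force: 12.0
```

Call:
jog_arm(
  steps=[
    [0,0,-0.04,0,0,0,-0.1],
    [0,0,-0.04,0,0,0,-0.1],
    [0,0,-0.04,0,0,0,-0.1],
    [0,0,0,0,0,0,-0.1],
    [0,0,0,0,0,0,-0.1],
  ],
)

```text
time: 28.2
tcp_pos: [0.5773, -0.0519, 0.0298]
tcp_rot: [-2.122, -2.313, -0.002]
ft_force: [0.1, 0.4, 0.8]
finger_gap: 0.0501
gripper_force: 12.0
```

Call:
jog_arm(
  steps=[
    [0,0,-0.03,0,0,0,-0.1],
    [0,0,0,0,0,0,-0.1],
    [0,0,0,0,0,0,-0.1],
  ],
)

```text
time: 28.58
tcp_pos: [0.5773, -0.0519, 0.0284]
tcp_rot: [-2.122, -2.313, -0.002]
ft_force: [-0.3, 0.5, -1.0]
finger_gap: 0.0497
gripper_force: 12.0
```

Call:
jog_arm(
  steps=[
    [0,0,-0.02,0,0,0,-0.1],
    [0,0,0,0,0,0,-0.1],
    [0,0,0,0,0,0,-0.1],
  ],
)

```text
time: 28.95
tcp_pos: [0.5773, -0.0519, 0.0276]
tcp_rot: [-2.122, -2.313, -0.002]
ft_force: [0.1, -0.2, 4.9]
finger_gap: 0.0498
gripper_force: 12.0
```

Call:
jog_arm(
  steps=[
    [0,0,0,0,0,0,0.2],
    [0,0,0,0,0,0,0.42],
    [0,0,0,0,0,0,0.42],
    [0,0,0,0,0,0,0.42],
    [0,0,0.3,0,0,0,0.42],
    [0,0,0.6,0,0,0,0.42],
    [0,0,0.6,0,0,0,0.42],
    [0,0,0.5,0,0,0,0.42],
  ],
)

```text
time: 29.95
tcp_pos: [0.5774, -0.0519, 0.1295]
tcp_rot: [-2.123, -2.313, -0.003]
ft_force: [0.0, -0.7, 0.4]
finger_gap: 0.066
gripper_force: 0.0
```

Call:
jog_arm(
  steps=[
    [-0.38,0.69,0,0,0,-1,0.2],
    [-0.38,0.69,0,0,0,-1,0.2],
    [-0.38,0.69,0,0,0,-1,0.2],
    [-0.38,0.69,0,0,0,-1,0.2],
    [-0.37,0.69,0,0,0,-1,0.2],
    [-0.37,0.69,0,0,0,-0.3,0.2],
    [-0.37,0.69,0,0,0,0,0.2],
    [-0.37,0.69,0,0,0,0,0.2],
    [-0.37,0.69,0,0,0,0,0.2],
    [-0.37,0.71,0,0,0,0,0.2],
    [0,0,0,0,0,0,0.2],
    [0,0,0,0,0,0,0.2],
  ],
)

```text
time: 31.45
tcp_pos: [0.3905, 0.2938, 0.128]
tcp_rot: [-2.596, -1.765, -0.004]
ft_force: [-0.2, -0.2, -1.0]
finger_gap: 0.0559
gripper_force: 0.0
```

Run:
```python
from h import *
e=get_image("wrist");d=get_image("scene");t=get_image("top")
cv2.imwrite("pics/p8.png",np.hstack([cv2.resize(d["image"][150:350,250:450],(400,400),interpolation=2),cv2.copyMakeBorder(cv2.resize(e["image"],(400,300)),0,100,0,0,0)]))
```

```text
(no output)
```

View pics/p8.png

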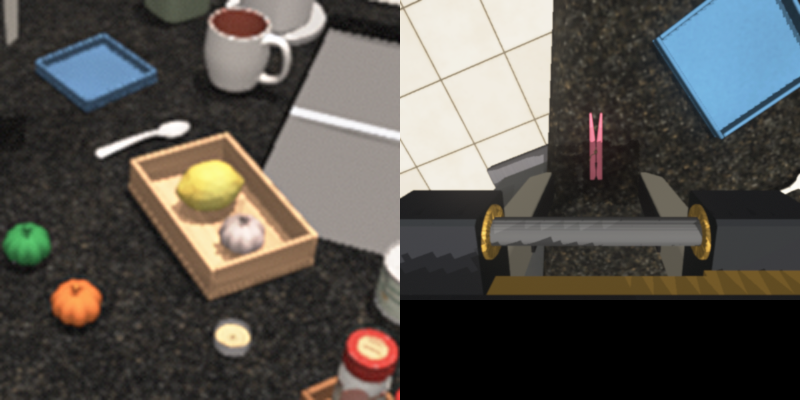

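The lemon (210,185) and garlic (243,233) both sit on the crate floor. In the wrist view the peg (596,147) is aligned and centred between the fingers. I'll descend to it.

Call:
jog_arm(
  steps=[
    [0,0.01,-0.6,0,0,0,0.2],
    [0,0,-0.6,0,0,0,0.2],
    [0,0,-0.6,0,0,0,0.2],
    [0,0,-0.3,0,0,0,0.2],
    [0,0,-0.1,0,0,0,0.2],
    [0,0,0,0,0,0,0.2],
    [0,0,0,0,0,0,0.2],
  ],
  newtons=10,
)

```text
time: 32.48
tcp_pos: [0.3907, 0.2946, 0.0179]
tcp_rot: [-2.596, -1.765, -0.004]
ft_force: [0.0, 0.7, -0.7]
finger_gap: 0.0558
gripper_force: 0.0
```

Call:
jog_arm(
  steps=[
    [0,0,-0.04,0,0,0,0.2],
    [0,0,-0.04,0,0,0,0.2],
    [0,0,0,0,0,0,0.2],
    [0,0,0,0,0,0,-0.5],
    [0,0,0,0,0,0,-0.9],
    [0,0,0,0,0,0,-0.9],
    [0,0,0,0,0,0,-0.9],
    [0,0,0,0,0,0,-0.9],
    [0,0,0,0,0,0,-0.9],
  ],
)

```text
time: 33.6
tcp_pos: [0.3903, 0.2947, 0.0134]
tcp_rot: [-2.596, -1.765, -0.003]
ft_force: [0.0, -0.6, 0.4]
finger_gap: 0.0147
gripper_force: 10.0
```

Call:
jog_arm(
  steps=[
    [0,0,0.2,0,0,0,-0.9],
    [0,0,0.5,0,0,0,-0.9],
    [0,0,0.5,0,0,0,-0.9],
    [0.4,0.09,0,0,0,0,-0.9],
    [0.6,0.13,0,0,0,0,-0.9],
    [0.6,0.13,0,0,0,0,-0.9],
    [0.6,0.13,0,0,0,0,-0.9],
    [0.6,0.13,0,0,0,0,-0.9],
    [0.48,0.1,0,0,0,0,-0.9],
    [0,0,0,0,0,0,-0.9],
    [0,0,0,0,0,0,-0.9],
  ],
)

```text
time: 34.98
tcp_pos: [0.5531, 0.3298, 0.073]
tcp_rot: [-2.596, -1.765, -0.0]
ft_force: [-0.9, -1.0, 0.5]
finger_gap: 0.0147
gripper_force: 10.0
```

Run:
```python
from h import *
e=get_image("wrist");cv2.imwrite("pics/p9.png",e["image"])
```

```text
(no output)
```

View pics/p9.png

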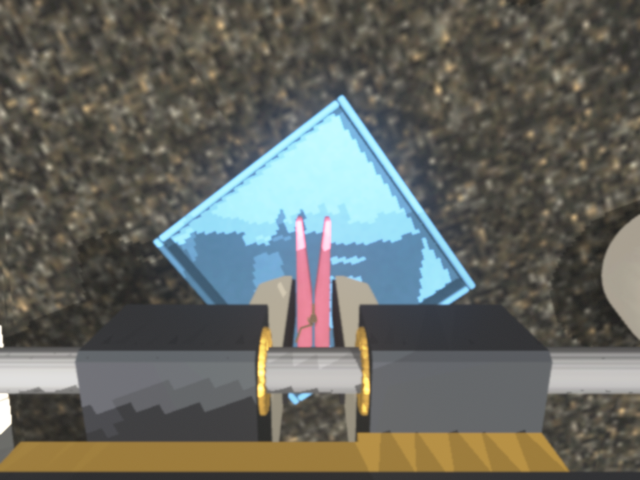

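The peg (315,270) is held level above the middle of the tray. I'll lower it gently.

Call:
jog_arm(
  steps=[
    [0,0,-0.4,0,0,0,-0.9],
    [0,0,-0.4,0,0,0,-0.9],
    [0,0,-0.15,0,0,0,-0.9],
    [0,0,-0.06,0,0,0,-0.9],
    [0,0,-0.04,0,0,0,-0.9],
    [0,0,0,0,0,0,-0.9],
    [0,0,0,0,0,0,-0.9],
  ],
)

```text
time: 35.9
tcp_pos: [0.5544, 0.3303, 0.0212]
tcp_rot: [-2.596, -1.765, -0.004]
ft_force: [0.5, 0.3, -0.1]
finger_gap: 0.0146
gripper_force: 10.0
```

Call:
jog_arm(
  steps=[
    [0,0,-0.04,0,0,0,-0.9],
    [0,0,-0.02,0,0,0,-0.9],
    [0,0,-0.01,0,0,0,-0.9],
    [0,0,0,0,0,0,-0.9],
    [0,0,0,0,0,0,-0.9],
  ],
)

```text
time: 36.52
tcp_pos: [0.5542, 0.3301, 0.0175]
tcp_rot: [-2.596, -1.765, -0.003]
ft_force: [-0.8, -1.0, 2.3]
finger_gap: 0.015
gripper_force: 10.0
```

Call:
jog_arm(
  steps=[
    [0,0,0,0,0,0,-0.5],
    [0,0,0,0,0,0,-0.15],
    [0,0,0,0,0,0,-0.15],
    [0,0,0.3,0,0,0,-0.15],
    [0,0,0.6,0,0,0,-0.15],
    [0,0,0.8,0,0,0,-0.15],
    [0,0,0.8,0,0,0,-0.15],
    [0,0,0.8,0,0,0,-0.15],
    [-0.3,0.8,0.3,0,0,0,-0.15],
    [-0.3,0.8,0,0,0,0,-0.15],
    [-0.3,0.8,0,0,0,0,-0.15],
    [0,0,0,0,0,0,-0.15],
  ],
)

```text
time: 38.02
tcp_pos: [0.5069, 0.4542, 0.1976]
tcp_rot: [-2.59, -1.772, -0.003]
ft_force: [-0.9, -0.4, -0.4]
finger_gap: 0.0396
gripper_force: 0.0
```

Call:
jog_arm(
  steps=[
    [-0.3,0.8,0,0,0,0,-0.15],
    [-0.3,0.8,0,0,0,0,-0.15],
    [-0.3,0.8,0,0,0,0,-0.15],
    [0,0,0,0,0,0,-0.15],
  ],
)

```text
time: 38.52
tcp_pos: [0.4622, 0.5731, 0.1973]
tcp_rot: [-2.591, -1.771, -0.002]
ft_force: [-0.3, -0.6, -1.1]
finger_gap: 0.0393
gripper_force: 0.0
```

Run:
```python
from h import *
e=get_image("top");cv2.imwrite("pics/p10.png",cv2.resize(e["image"][150:350,110:510],(800,400),interpolation=2))
```

```text
(no output)
```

View pics/p10.png

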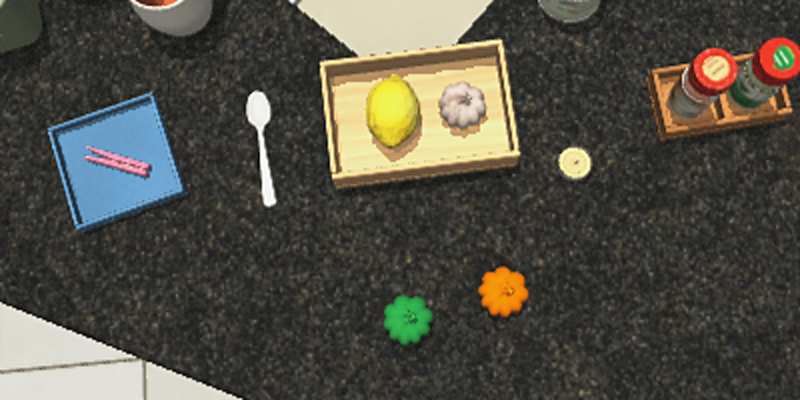

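The final view shows everything in place. The peg lies flat in the tray (118,160), and the lemon (393,110) and garlic (463,105) are in the crate. Both jars stand in the rack, and the spoon and tealight haven't moved. I'll hand the job in.

```bash
python3 -c "
from cell import *
print(job_done())"
```

```text
the job is handed in; nothing more can be done
None
```

The job is handed in, in about 39 s of robot time: both jars stand upright in the rack, the lemon and garlic are on the crate floor, the peg lies flat in the blue tray, and the tealight and teaspoon were left alone.

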